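# Bore check: lay the tube in the V-rests and hold the lamp shutter half open

## Robot

A 6-joint arm with a two-finger parallel gripper is mounted at the origin on the work surface. World frame = base frame: x ahead of the robot, y to its left, z up, the work surface at z = 0. Lengths are in m, angles in rad, forces in N, time in s.
With the tool pointing down it reaches from about 0.375 to 0.9 m from the base axis. Payload 3.1 kg.
Tool frame: the origin (TCP) lies at the very end of the fingers, on their centre line; the grasp point (between the pads) lies 19 mm behind it; z points along the fingers, y is the line along which they close (so a half turn about z gives the same grasp; the last joint's range is limited). The gripper opens to 87 mm and grips with 3 to 60 N. Pads are 19 mm wide; open, the fingers measure 117 mm over their backs; the gripper's body (75 mm by 190 mm) begins 51 mm behind the grasp point.
Start: joints at [0.949, 0.527, 1.433, -0, 1.181, -0.178], TCP at [0.268, 0.564, 0.223] pointing down, gripper open.
Joint ranges: [-3.08, 3.08], [-0.75, 2.2], [0.22, 2.44], [-1.43, 4.57], [0, 2.65], [-2.85, 2.85]. Speed limits (rad/s): [2.79, 2.79, 3.14, 3.14, 3.14, 3.14].

## Interface

Orientations are given as a unit quaternion [x, y, z, w].
In Python, from rig import robot gives the robot as it stands. The module is installed in compiled form; this text tells all that it offers.
- The arm moves only by the tool play_rows, never from a script. Its argument "steps" is one flat list of numbers, 5 for each row, row after row: the opening, from -1 (shut) to 1 (fully open), then the shift along the tool's x, y, z as a fraction of full scale, then the turn about the tool's z as a fraction of full scale. In form: [claw, tx, ty, tz, twist, claw, tx, ty, tz, twist, ...]. A call has exactly 10 rows; each row shifts and turns the commanded pose from where the row before left it, along the tool's axes as they then stand; what a row does not reach is not made up. Full scale, the value 1, is 0.03 m for a shift and 0.1 rad for a turn. A row lasts 1/10 s, in which the tool goes at most 50 mm and 8.59 degrees, less where a joint would pass 70% of its speed; a pose out of reach is approached as far as the arm can. A call with a number of a shift or a turn outside -1 to 1 is refused whole. A call with a gripper value outside its range is refused whole. The fingers move at their own pace and stop on an object; "grip_force" is the grip in N (left out, the last holds). Time passes only in rows, so rows that do not move let the fingers close, or fill a call up. It gives the time, the measured TCP pose, the force, the opening and the grip force at its end, in the units of the state.
- robot.get_obs(): the state, without advancing time (a new reading comes with each control period).
- robot.camera(name): name is "side" or "top"; returns a dict with "image" (480x640x3 uint8, red, green, blue), "mtx" (3x3 intrinsics, pixels), "rvec" (rotation vector, rad) and "tvec" (3), from world to camera coordinates, as OpenCV has them. Camera axes: x right, y down, z forward; pixel columns grow to the right and rows downward; lengths in m; the calibration is good to about 2 mm. A picture is of the moment at which its call begins. There is no depth.
- robot.hand_in(): hands the job in; it is judged then, once.
The state is a dict: "time": time; "q": joint angles; "joint_velocities": joint speeds; "joint_torque": joint torques, N m; "position": TCP position; "tool_rot": TCP orientation; "ft_force": force on the tool from outside, world axes, zero at the start; "moment": the same for the moment, N m; "grip_width": finger opening in m; "grip_force": force on a finger pad.
Only numpy, scipy, OpenCV 4.12 (cv2) and the standard library are available. Lean on these libraries where they do the work, as an engineer would, in place of code of your own. Each camera call takes 0.05 s, during which the arm holds its last target. There are 200 camera calls.

## Task

Set the tall steel tube up for a shade-line check of its bore: pick it up from the bench, lay it on its side in the two V-rests of the inspection stand, about centred on them, and let go of it without dropping it. Then take the lamp's spring-closed shutter by its upright tab, slide it to half of its travel so that its edge crosses the middle of the window, and keep holding it there against the spring: the program finishes while the gripper is still holding the shutter half open. Leave the other parts on the bench where they are.

Things in the scene. Friction and masses are not known exactly. Their poses are not given: they have to be found in the camera images.
- tube: the tall plain steel tube, 140 mm long, 50 mm outside and 44 mm inside diameter, about 0.5 kg, standing on end on the bench. It is the tallest of three round steel parts that stand in any order to the robot's left. Origin: centre of its lower end; its z axis runs along the tube.
- tube_mid (a point): the middle of the tube: on its axis, 70 mm from either end.
- stand: the fixed inspection stand: grey base plate 140 x 410 mm, 12 mm thick, turned by up to 0.3 rad. Origin: on the bench under the middle of the V-rests; z up. y is the line of sight, along which the tube lies: lamp and shutter at -y, at +y a camera (44 mm wide, 97 mm high, lens from y = 113 mm). x is the line of the shutter, which is drawn open towards -x, the robot's side.
- cradle (a point): where the tube's middle is when it lies centred in both V-rests: 75 mm above the bench, over the stand's origin, with the stand's axes. The two steel V-rests (90 degree V open to the top, 18 mm thick, 73 mm wide, 71 mm high) stand at stand y = -52 and +52 mm; 86 mm are free between them for the fingers.
- shutter (a joint): travel of the shutter in m: 0 shut (the spring keeps it there), 0.025 half, 0.050 fully open at the stop. At half its edge crosses the middle of the lamp's round 46 mm window. The spring closes it: about 3 N when shut, 8 N at half, 13 N fully open. Three scribed lines on the upper rail mark the tab's middle at shut, half (the longest) and open.
- shutter_tab (a point): the shutter's black upright tab, moving with it: 12 mm wide along the slide, 16 mm along the line of sight, 50 mm clear above the rail, top 170 mm above the bench. This point: where to pinch it from above, 148 mm above the bench; axes as the stand's. When shut it is at stand x = -5, y = -96 mm; it goes to -x as the shutter opens.
- window (a point): centre of the lamp's window in the upright back plate behind the shutter, 75 mm above the bench, at stand y = -118 mm, with the stand's axes. Plate and rails reach from stand x = -95 to +95 mm and y = -124 to -106 mm and are 120 mm high; the finned lamp head behind them is 122 mm high.
- sleeve: a short steel sleeve, 50 mm outside diameter, 45 mm high, standing among the round parts; leave it alone. Origin: centre of its underside.
- flange: a steel flange ring, 80 mm diameter, 26 mm high with its hub, lying among the round parts; leave it alone. Origin: centre of its underside.
- spanner: a steel open-ended spanner, 180 mm long, lying flat on the bench to the robot's right; leave it alone. Origin: its middle, underneath.
There are look-alikes about, which are no part of the job. Leave any red look-alike of the tube alone.

How it is judged:
On the way:
1. the tube lies centred in both V-rests, let go and at rest, with the shutter still shut (x of tube_mid in the frame of cradle between -0.004 and 0.004 m and y of tube_mid in the frame of cradle between -0.015 and 0.015 m and z of tube_mid in the frame of cradle between -0.004 and 0.004 m and angle between the z axis of tube and the y axis of stand, either way round below 0.05 rad and contact force between tube and stand above 1.5 N and contact force between tube and the fingers below 0.1 N and contact force between tube and the arm below 0.1 N and linear speed of tube below 0.03 m/s and value of joint shutter below 0.004 m), for 0.2 s.
At the end, for the whole second after the job is handed in: The tube rests untouched in both V-rests, its middle within 15 mm of the cradle point lengthwise and 4 mm across and in height, aligned within 0.05 rad. The shutter stands still between 20 and 30 mm open, the fingers bearing on its tab with over 3 N, through the last second (x of tube_mid in the frame of cradle between -0.004 and 0.004 m and y of tube_mid in the frame of cradle between -0.015 and 0.015 m and z of tube_mid in the frame of cradle between -0.004 and 0.004 m and angle between the z axis of tube and the y axis of stand, either way round below 0.05 rad and contact force between tube and stand above 1.5 N and contact force between tube and the fingers below 0.1 N and contact force between tube and the arm below 0.1 N and linear speed of tube below 0.03 m/s and value of joint shutter between 0.02 and 0.03 m and velocity of joint shutter between -0.01 and 0.01 m/s and contact force between the fingers and shutter above 3 N); the arm keeps its last pose, push and grip.
It fails at once if the sleeve, the flange or the spanner is moved by more than 15 mm (distance of any of sleeve, flange, spanner from where it was at the start of the episode above 0.015 m).
It fails at once if the tube is dropped: it moves faster than 0.5 m/s while the fingers do not hold it (contact force between tube and the fingers below 0.1 N and linear speed of tube above 0.5 m/s).
It also fails if it takes over 51 s, if anything falls off the work surface, if the arm or the gripper's body presses on something with over 40 N, if the wrist force passes 120 N, or if a joint passes its speed limit or range.

## Working session

There is one attempt and no reset: what is moved stays moved. The work goes in short steps, Python scripts to look and compute and a tool call to move; the robot and the scene stay as the last step left them, time stands still between calls to the robot, and variables do not carry over. Pictures are saved under pics/ and viewed, at most 10 in all, crops included, and the job is handed in when it is done.

Besides the shell and the picture viewer there is one more tool, called after "Call:" as a command line: name --argument value ..., lists and objects as JSON in quotes. play_rows: Moves the arm, as the interface text tells. Shift numbers are shares of 0.03 m and turn numbers shares of 0.1 rad, none past 1 either way. Its arguments: {"type":"object","properties":{"steps":{"type":"array"},"grip_force":{"type":"number"}},"required":["steps"]}

```bash
mkdir -p pics
python3 - <<'E'
from rig import robot
import cv2,pickle
o=robot.get_obs();print({k:o[k] for k in('time','position','tool_rot','grip_width','ft_force')})
for n in('side','top'):
    c=robot.camera(n);cv2.imwrite(f'pics/{n}0.png',c['image'][...,::-1]);pickle.dump(c,open(f'{n}0.pkl','wb'));print(n,c['mtx'],c['rvec'],c['tvec'])
E
```

```text
{'time': 0.0, 'position': array([0.26791081, 0.5638368 , 0.22159218]), 'tool_rot': array([ 2.20092832e-01,  9.75478332e-01, -1.00498613e-03, -3.99517354e-04]), 'grip_width': 0.08674795089052456, 'ft_force': array([0.82211675, 0.19362622, 0.04709071])}
side [[601.49986116   0.         313.80759154]
 [  0.         601.49986116 238.0340205 ]
 [  0.           0.           1.        ]] [ 2.09598593 -0.40839831  0.25537618] [-0.46678349  0.18962206  1.17854634]
top [[567.00019685   0.         317.77339047]
 [  0.         567.00019685 238.53363645]
 [  0.           0.           1.        ]] [ 2.16362098 -2.14777281  0.16634319] [-0.04643882  0.49542053  1.48166251]
```

View pics/side0.png

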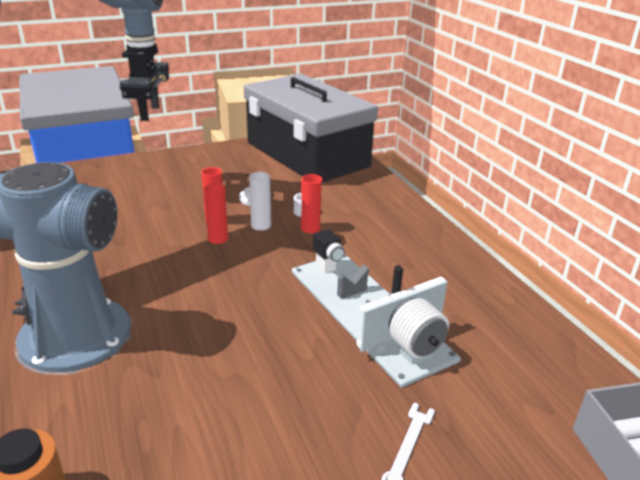

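View pics/top0.png

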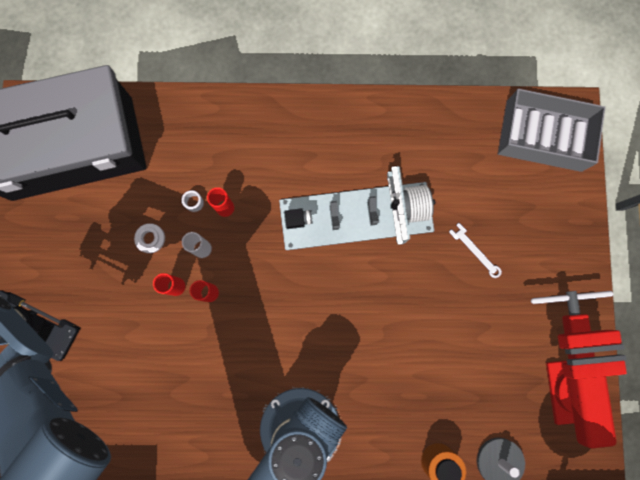

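The two views show the grey tube at about top (197,244) and side (260,200). The sleeve is at top (192,200), the flange at (149,238), and there are three red look-alikes at (220,202), (169,284) and (204,291). The stand runs from top (285,220) to (435,210), with the tab near (395,203).

Run:
```python
import cv2,numpy as np
t=cv2.imread('pics/top0.png');s=cv2.imread('pics/side0.png')
z=lambda im,x0,x1,y0,y1,k:cv2.resize(im[y0:y1,x0:x1],None,fx=k,fy=k,interpolation=cv2.INTER_CUBIC)
a=z(t,130,250,180,310,4);cv2.imwrite('pics/a.png',a)
b=z(t,275,440,150,255,4.8);cv2.imwrite('pics/b.png',b)
c=z(s,190,470,150,390,2.5)[:600];cv2.imwrite('pics/c.png',c)
```

```text
(no output)
```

View pics/a.png

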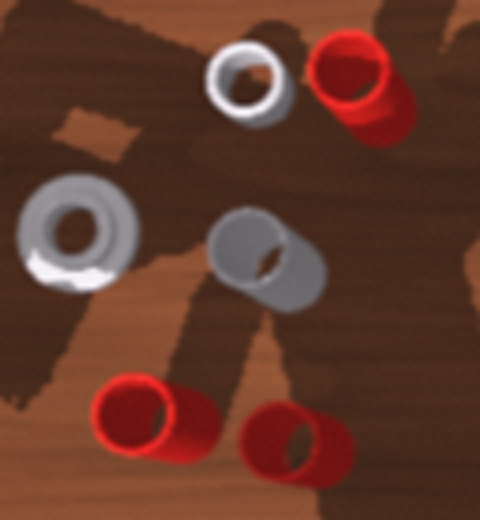

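View pics/b.png

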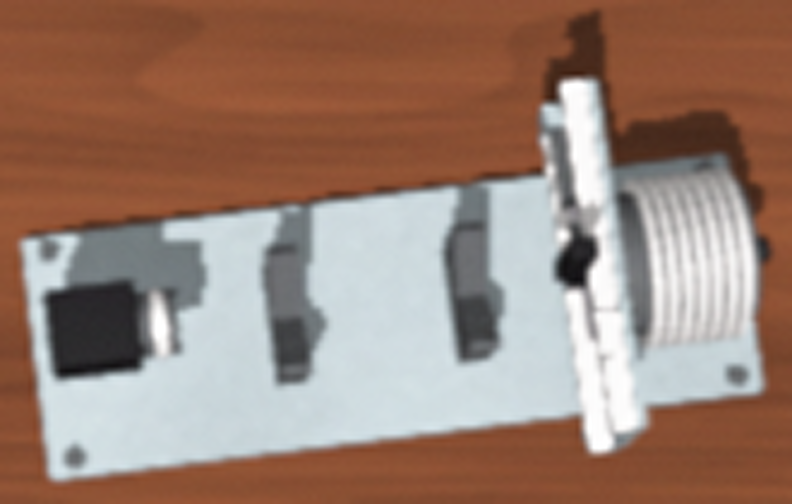

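View pics/c.png

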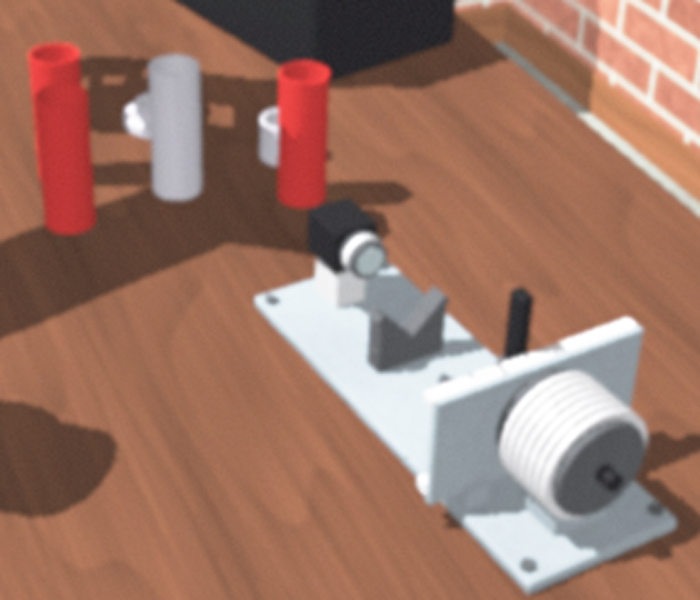

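The crops give these pixel positions:
- **Tube:** the rim is centred at crop a (247,247), and at crop c (175.5,68).
- **V-rests:** their tops are centred near b (286,314) and (472,291).
- **Tab:** its top is at b (576,262) and c (519,296).
- **Plate corners:** b (22,238), (48,481), (765,393) and (727,153).

```bash
cat > h.py <<'E'
import cv2,numpy as np,pickle
C={n:pickle.load(open(f'{n}0.pkl','rb')) for n in('side','top')}
def ray(n,uv):
    c=C[n];R=cv2.Rodrigues(c['rvec'])[0];d=R.T@np.linalg.inv(c['mtx'])@[uv[0],uv[1],1.];return -R.T@c['tvec'].ravel(),d
def plane(n,uv,z):
    o,d=ray(n,uv);return o+d*(z-o[2])/d[2]
def tri(a,b):
    A=b_=0
    A=np.zeros((3,3));v=np.zeros(3);L=[]
    for n,uv in(('top',a),('side',b)):
        o,d=ray(n,uv);d=d/np.linalg.norm(d);P=np.eye(3)-np.outer(d,d);A+=P;v+=P@o;L.append((P,o))
    p=np.linalg.solve(A,v);return p,[np.linalg.norm(P@(p-o)) for P,o in L]
def proj(n,p):
    c=C[n];return cv2.projectPoints(np.array([p],float),c['rvec'],c['tvec'],c['mtx'],None)[0].ravel()
a=lambda x,y:((x+.5)/4-.5+130,(y+.5)/4-.5+180)
b=lambda x,y:((x+.5)/4.8-.5+275,(y+.5)/4.8-.5+150)
c=lambda x,y:((x+.5)/2.5-.5+190,(y+.5)/2.5-.5+150)
E
python3 - <<'E'
from h import *
np.set_printoptions(precision=4,suppress=True)
print('tube top',tri(a(247,247),c(175.5,68)),plane('top',a(247,247),.14),'base side',plane('side',c(177,188),0))
print('tab top',tri(b(576,262),c(519,296)),plane('top',b(576,262),.17))
for n,p,z in(('sleeve',(246,84),.045),('flange',(78,232),.02),('redA',(349,72),.14),('redB',(134,414),.14),('redC',(278,443),.14)):print(n,plane('top',a(*p),z))
print('red hts',tri(a(349,72),c(304,73)),tri(a(134,414),c(56,56)),tri(a(278,443),c(62,92)))
k=[plane('top',b(*p),.012) for p in((22,238),(48,481),(765,393),(727,153))]
k=np.array(k);print(k,[np.linalg.norm(k[i]-k[i-1]) for i in range(4)])
m=k.mean(0);ys=(k[0]+k[1]-k[2]-k[3]);ys/=np.linalg.norm(ys);print('plate mid',m,'ydir',ys,'ang',np.arctan2(-ys[0],ys[1]))
v=[plane('top',b(*p),.071) for p in((286,314),(472,291))];print('V',v,np.linalg.norm(v[0]-v[1]),(v[0]+v[1])/2)
xs=np.array([ys[1],-ys[0],0]);t=plane('top',b(576,262),.17);print('origin from tab',t+.005*xs+.096*ys)
o=(v[0]+v[1])/2;print('rel plate mid',(m-o)@xs,(m-o)@ys)
E
```

```text
tube top (array([0.4723, 0.272 , 0.1382]), [np.float64(0.0008493217073928266), np.float64(0.0008493217073928102)]) [0.4712 0.2718 0.14  ] base side [0.4719 0.2748 0.    ]
tab top (array([ 0.5677, -0.2314,  0.1665]), [np.float64(0.003518308375637077), np.float64(0.0035183083756368393)]) [ 0.5637 -0.2294  0.17  ]
sleeve [0.5938 0.2966 0.045 ]
flange [0.4965 0.4107 0.02  ]
redA [0.5824 0.2122 0.14  ]
redB [0.3675 0.337  0.14  ]
redC [0.3504 0.2484 0.14  ]
red hts (array([0.5834, 0.2116, 0.1415]), [np.float64(0.0013573048013321807), np.float64(0.0013573048013323106)]) (array([0.3688, 0.3369, 0.1393]), [np.float64(0.0013332891658171724), np.float64(0.001333289165817078)]) (array([0.3516, 0.2471, 0.145 ]), [np.float64(0.0014676298189907828), np.float64(0.0014676298189906414)])
[[ 0.6069  0.0633  0.012 ]
 [ 0.4674  0.0464  0.012 ]
 [ 0.5211 -0.3601  0.012 ]
 [ 0.6607 -0.3413  0.012 ]] [np.float64(0.40815471936609216), np.float64(0.14054643116980062), np.float64(0.41011362528036127), np.float64(0.14084536460272412)]
plate mid [ 0.564  -0.1479  0.012 ] ydir [-0.1313  0.9913  0.    ] ang 0.1316376352137473
V [array([ 0.5534, -0.085 ,  0.071 ]), array([ 0.5672, -0.1871,  0.071 ])] 0.10297222814791086 [ 0.5603 -0.136   0.071 ]
origin from tab [ 0.556  -0.1336  0.17  ]
rel plate mid 0.0021395029350583655 -0.012272196469848583
```

Call:
play_rows --steps '[1,0,0,0,1,1,0,0,0,1,1,0,0,0,1,1,0,0,0,1,1,0,0,0,1,1,0,0,0,1,1,0,0,0,1,1,0,0,0,1,1,0,0,0,1,1,0,0,0,0.96]' --grip_force 20

```text
time: 1.1
position: [0.2681, 0.5641, 0.222]
tool_rot: [0.661, 0.751, -0.001, 0.0]
ft_force: [-0.4, -0.8, 0.1]
grip_width: 0.0871
grip_force: 0.0
```

```bash
cat > g.py <<'E'
import sys,numpy as np
from rig import robot
from scipy.spatial.transform import Rotation as Ro
np.set_printoptions(precision=4,suppress=True)
def to(*t):
    o=robot.get_obs();R=Ro.from_quat(o['tool_rot']).as_matrix()
    print('t',round(float(o['time']),2),'pos',o['position'],'F',o['ft_force'],'w',round(float(o['grip_width']),4),'gf',o['grip_force'],'q6',o['q'][5],'yang',np.arctan2(R[1,1],R[0,1]),'tilt',R[:,2])
    for p in t:
        d=R.T@(np.array(p)-o['position']);print('to',p,'total units',d/.03)
if __name__=='__main__':to(*[eval(a) for a in sys.argv[1:]])
E
python3 g.py "(.472,.273,.2216)"
```

```text
t 1.1 pos [0.2681 0.5641 0.222 ] F [-0.4065 -0.81    0.0819] w 0.0871 gf 0.0 q6 0.8215223421219072 yang 0.12694624731775322 tilt [-0.0008 -0.0011 -1.    ]
to (0.472, 0.273, 0.2216) total units [-10.4851   5.5146   0.0172]
```

Call:
play_rows --steps '[1,-1,0.55,0,0,1,-1,0.55,0,0,1,-1,0.55,0,0,1,-1,0.55,0,0,1,-1,0.55,0,0,1,-1,0.55,0,0,1,-1,0.55,0,0,1,-1,0.55,0,0,1,-1,0.55,0,0,1,-1,0.55,0,0]'

```text
time: 2.1
position: [0.4714, 0.2873, 0.2222]
tool_rot: [0.659, 0.752, -0.0, -0.0]
ft_force: [0.1, 0.0, -0.0]
grip_width: 0.0867
grip_force: 0.0
```

```bash
python3 g.py "(.472,.273,.084)"
```

```text
t 2.1 pos [0.4714 0.2873 0.2222] F [ 0.1477  0.01   -0.016 ] w 0.0867 gf 0.0 q6 0.21380564855843306 yang 0.13095113960199506 tilt [-0.0009 -0.0003 -1.    ]
to (0.472, 0.273, 0.084) total units [-0.4729 -0.039   4.6056]
```

Call:
play_rows --steps '[1,-0.47,-0.04,0.2,0,1,0,0,0.6,0,1,0,0,0.6,0,1,0,0,0.6,0,1,0,0,0.6,0,1,0,0,0.6,0,1,0,0,0.6,0,1,0,0,0.5,0,1,0,0,0.3,0,1,0,0,0,0]'

```text
time: 3.1
position: [0.4701, 0.2742, 0.0831]
tool_rot: [0.659, 0.752, -0.002, -0.001]
ft_force: [-0.5, -0.1, 0.8]
grip_width: 0.087
grip_force: 0.0
```

Run:
```python
from g import *
import cv2,pickle
to((.472,.273,.084))
for n in('side','top'):
    c=robot.camera(n);cv2.imwrite(f'pics/{n}1.png',c['image'][...,::-1])
s=cv2.imread('pics/side1.png')[110:270,190:360];t=cv2.imread('pics/top1.png')[150:320,130:300]
r=lambda i:cv2.resize(i,(400,400));cv2.imwrite('pics/d.png',np.hstack([r(s),r(t)]))
```

```text
t 3.1 pos [0.4701 0.2742 0.0831] F [-0.495  -0.0865  0.7623] w 0.087 gf 0.0 q6 0.19120464558420172 yang 0.13130081606455704 tilt [-0.0037 -0.0011 -1.    ]
to (0.472, 0.273, 0.084) total units [-0.0497  0.0587 -0.0289]
```

View pics/d.png

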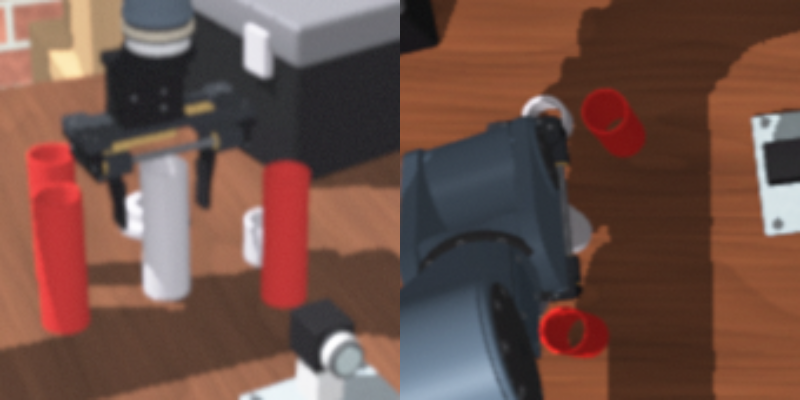

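The side crop shows the tube at about (165,225), standing midway between the open fingers and clear of the reds. I'll close the gripper and lift.

Call:
play_rows --steps '[-1,0,0.05,0,0,-1,0,0,0,0,-1,0,0,0,0,-1,0,0,0,0,-1,0,0,0,0,-1,0,0,0,0,-1,0,0,-0.2,0,-1,0,0,-0.5,0,-1,0,0,-0.5,0,-1,0,0,-0.5,0]' --grip_force 25

```text
time: 4.2
position: [0.4723, 0.2743, 0.1352]
tool_rot: [0.659, 0.752, -0.001, -0.001]
ft_force: [-0.6, -0.3, -5.3]
grip_width: 0.0496
grip_force: 25.0
```

```bash
python3 g.py "(.44,.08,.14)"
```

```text
t 4.2 pos [0.4723 0.2743 0.1352] F [-0.6144 -0.2635 -5.2676] w 0.0496 gf 24.961307438570657 q6 0.19053428031214384 yang 0.1309949369037901 tilt [-0.0025 -0.0009 -1.    ]
to (0.44, 0.08, 0.14) total units [-6.2797 -1.9124 -0.1509]
```

Call:
play_rows --steps '[-1,-0.5,0,-0.4,0,-1,-0.63,-0.2,0,0,-1,-0.63,-0.25,0,0,-1,-0.63,-0.25,0,0,-1,-0.63,-0.25,0,0,-1,-0.63,-0.25,0,0,-1,-0.63,-0.25,0,0,-1,-0.63,-0.25,0,0,-1,-0.63,-0.25,0,0,-1,0,-0.1,0,0]'

```text
time: 5.2
position: [0.4329, 0.0994, 0.1474]
tool_rot: [0.66, 0.751, -0.001, -0.0]
ft_force: [-0.7, 0.3, -4.8]
grip_width: 0.0497
grip_force: 25.0
```

```bash
python3 g.py "(.43,.1,.084)"
```

```text
t 5.2 pos [0.4329 0.0994 0.1474] F [-0.7107  0.304  -4.7801] w 0.0497 gf 24.96459194157069 q6 -0.15341013593662203 yang 0.12838116333691568 tilt [-0.002 -0.001 -1.   ]
to (0.43, 0.1, 0.084) total units [ 0.0339 -0.0881  2.1127]
```

Call:
play_rows --steps '[-1,0,0,0.4,0,-1,0,0,0.4,0,-1,0,0,0.4,0,-1,0,0,0.4,0,-1,0,0,0.3,0,-1,0,0,0.15,0,-1,0,0,0.1,0,-1,0,0,0,0,-1,0,0,0,0,-1,0,0,0,0]'

```text
time: 6.2
position: [0.4332, 0.1019, 0.0842]
tool_rot: [0.659, 0.752, -0.0, -0.0]
ft_force: [-2.1, 0.4, 4.8]
grip_width: 0.0494
grip_force: 25.0
```

Call:
play_rows --steps '[-1,0,0,0,0,-1,0,0,0,0,-1,-0.15,0,-0.03,0,-1,-0.15,0,-0.02,0,-1,-0.15,0,-0.02,0,-1,-0.15,0,-0.01,0,-1,-0.15,0,0,0,-1,-0.15,0,0,0,-1,-0.15,0,0.01,0,-1,-0.15,0,0.01,0]' --grip_force 5

```text
time: 7.2
position: [0.4383, 0.0657, 0.0846]
tool_rot: [0.659, 0.752, -0.0, -0.0]
ft_force: [-2.8, -0.5, 1.7]
grip_width: 0.0502
grip_force: 4.9
```

Run:
```python
from g import *
import cv2
to()
s=robot.camera('side')['image'][...,::-1];cv2.imwrite('pics/side2.png',s)
cv2.imwrite('pics/e.png',cv2.resize(s[120:320,190:430],None,fx=2.5,fy=2.5))
```

```text
t 7.2 pos [0.4383 0.0657 0.0846] F [-2.7819 -0.5014  1.6775] w 0.0502 gf 4.920334766541146 q6 -0.23519075798845468 yang 0.1311428791047393 tilt [-0.0011 -0.0001 -1.    ]
```

View pics/e.png

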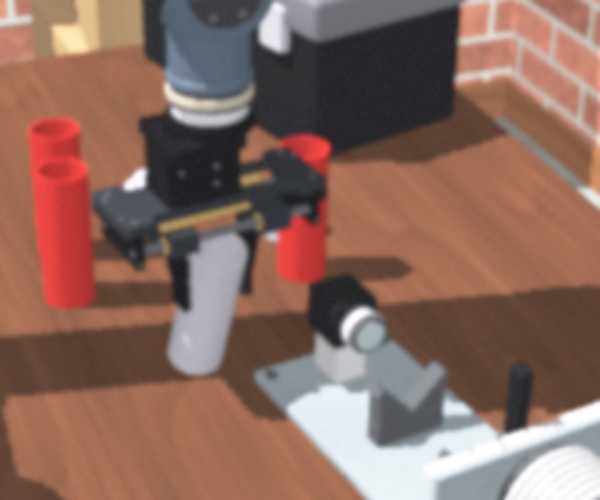

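The tube has started to tilt, about 18°, with its foot at e (195,360). Continuing from here would bring a finger down onto the stand plate. I'll firm the grip, lift a little and shift away from the stand.

Call:
play_rows --steps '[-1,0,0,0,0,-1,0,0,0,0,-1,0,0,0,0,-1,0,0,-0.3,0,-1,0,0,-0.4,0,-1,0.42,-0.38,0,0,-1,0.45,-0.4,0,0,-1,0.45,-0.4,0,0,-1,0.45,-0.4,0,0,-1,0,0,0,0]' --grip_force 25

```text
time: 8.25
position: [0.3794, 0.1144, 0.1054]
tool_rot: [0.658, 0.753, -0.002, -0.003]
ft_force: [-0.9, -0.0, -6.2]
grip_width: 0.0491
grip_force: 24.8
```

```bash
python3 g.py "(.385,.11,.085)"
```

```text
t 8.25 pos [0.3794 0.1144 0.1054] F [-0.9158 -0.0093 -6.2462] w 0.0491 gf 24.75003492289943 q6 -0.12563069565948673 yang 0.1340070097588054 tilt [-0.007   0.0002 -1.    ]
to (0.385, 0.11, 0.085) total units [-0.1711  0.1714  0.6775]
```

Call:
play_rows --steps '[-1,-0.05,0.1,0.2,0,-1,0,0.1,0.2,0,-1,0,0.1,0.15,0,-1,0,0,0.1,0,-1,0,0,0.05,0,-1,0,0,0,0,-1,0,0,0,0,-1,0,0,0,0,-1,0,0,0,0,-1,0,0,0,0]'

```text
time: 9.25
position: [0.3944, 0.1122, 0.085]
tool_rot: [0.659, 0.752, 0.0, 0.001]
ft_force: [1.5, -0.2, -2.2]
grip_width: 0.0489
grip_force: 24.8
```

Run:
```python
from g import *
import cv2
to()
s=robot.camera('side')['image'][...,::-1];cv2.imwrite('pics/side3.png',s)
cv2.imwrite('pics/f.png',cv2.resize(s[120:320,160:400],None,fx=2.5,fy=2.5))
```

```text
t 9.25 pos [0.3944 0.1122 0.085 ] F [ 1.5293 -0.2091 -2.2426] w 0.0489 gf 24.76975231009419 q6 -0.1277340554786015 yang 0.1309968444772811 tilt [ 0.0015 -0.     -1.    ]
```

View pics/f.png

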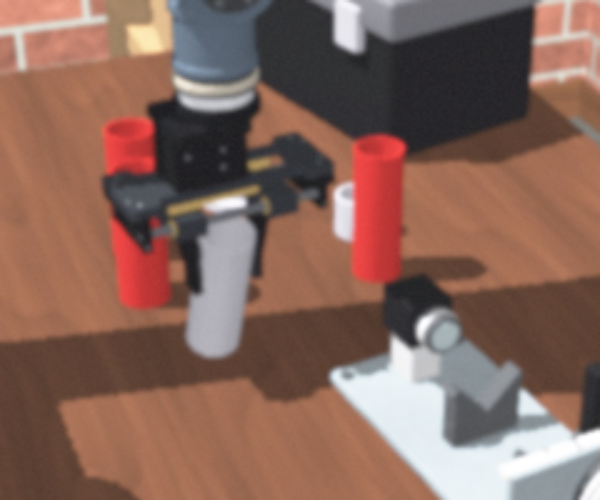

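The tube is still tilted, about 10°, with its foot on the bench at f (215,345). I'll carry on tilting.

Call:
play_rows --steps '[-1,0,0,0.03,0,-1,-0.17,0,0,0,-1,-0.17,0,0,0,-1,-0.17,0,0,0,-1,-0.17,0,0.01,0,-1,-0.17,0,0.02,0,-1,-0.17,0,0.03,0,-1,-0.17,0,0.04,0,-1,-0.17,0,0.05,0,-1,-0.17,0,0.06,0]' --grip_force 5

```text
time: 10.3
position: [0.3995, 0.0663, 0.0774]
tool_rot: [0.659, 0.752, -0.0, -0.0]
ft_force: [-0.9, 1.3, -3.5]
grip_width: 0.0487
grip_force: 5.0
```

Run:
```python
from g import *
import cv2
to()
s=robot.camera('side')['image'][...,::-1];cv2.imwrite('pics/side4.png',s)
cv2.imwrite('pics/g.png',cv2.resize(s[120:320,160:400],None,fx=2.5,fy=2.5))
```

```text
t 10.3 pos [0.3995 0.0663 0.0774] F [-0.9222  1.3134 -3.5252] w 0.0487 gf 4.999659914198276 q6 -0.24397318373243215 yang 0.13109682583839213 tilt [-0.0009  0.     -1.    ]
```

View pics/g.png

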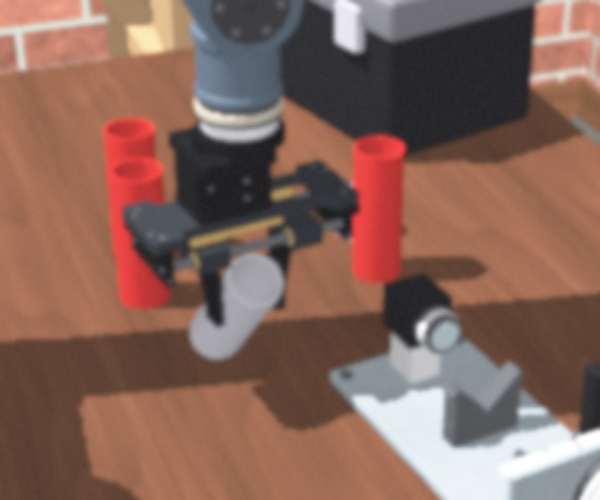

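The tube is now at about 40°, gripped near its upper end at g (250,280) with its foot at (215,340). I'll continue the arc down.

Call:
play_rows --steps '[-1,-0.23,0,0.13,0,-1,-0.23,0,0.13,0,-1,-0.23,0,0.13,0,-1,-0.15,0,0.13,0,-1,-0.15,0,0.13,0,-1,-0.15,0,0.13,0,-1,-0.13,0,0.16,0,-1,-0.13,0,0.16,0,-1,-0.13,0,0.16,0,-1,0,0,0,0]'

```text
time: 11.35
position: [0.406, 0.0208, 0.0392]
tool_rot: [0.66, 0.752, -0.0, -0.0]
ft_force: [0.4, 0.3, -4.7]
grip_width: 0.0487
grip_force: 5.0
```

```bash
python3 g.py "(.4,.0,.006)"
```

```text
t 11.35 pos [0.406  0.0208 0.0392] F [ 0.3877  0.2904 -4.6558] w 0.0487 gf 4.999798599870969 q6 -0.3555084803189661 yang 0.13039469148640254 tilt [-0.0005  0.     -1.    ]
to (0.4, 0.0, 0.006) total units [-0.6621 -0.2866  1.1071]
```

Call:
play_rows --steps '[-1,-0.1,0,0.15,0,-1,-0.1,0,0.15,0,-1,-0.08,0,0.15,0,-1,-0.07,0,0.15,0,-1,-0.06,0,0.15,0,-1,-0.04,0,0.15,0,-1,-0.03,0,0.12,0,-1,0,0,0.05,0,-1,0,0,0,0,-1,0,0,0,0]'

```text
time: 12.35
position: [0.408, 0.0068, 0.0079]
tool_rot: [0.659, 0.752, 0.0, 0.0]
ft_force: [-0.4, -1.5, 1.4]
grip_width: 0.049
grip_force: 5.0
```

Run:
```python
from g import *
import cv2
to()
c=robot.camera('side')
s=c['image'][...,::-1];cv2.imwrite('pics/side5.png',s);cv2.imwrite('pics/top5.png',robot.camera('top')['image'][...,::-1])
# bench-colour vs grey tube mask near hand
hsv=cv2.cvtColor(s[180:320,180:330],cv2.COLOR_BGR2HSV);m=((hsv[...,1]<60)&(hsv[...,2]>95)).astype('uint8')
n,l,st,ce=cv2.connectedComponentsWithStats(m)
for i in range(1,n):
    if st[i,4]>60:
        pts=np.argwhere(l==i)[:,::-1].astype(np.float32)+[180,180];print(st[i],ce[i]+180,cv2.minAreaRect(pts.astype(np.float32)))
```

```text
t 12.35 pos [0.408  0.0068 0.0079] F [-0.4113 -1.5073  1.367 ] w 0.049 gf 5.00021380391189 q6 -0.3896047027953376 yang 0.13128180820958635 tilt [ 0.0006 -0.0003 -1.    ]
[  59    0   48   41 1283] [264.9891 200.1099] ((262.5, 200.0), (40.0, 47.0), 90.0)
[113  13   8  24 174] [296.7069 204.2586] ((296.5, 204.5), (23.0, 7.0), 90.0)
[ 111   66   39   67 1266] [315.8902 277.8578] ((310.0, 279.0), (66.0, 38.0), 90.0)
[ 82  74  28  43 782] [273.8862 277.5754] ((275.5, 275.0), (42.0, 27.0), 90.0)
```

Call:
play_rows --steps '[-1,0,0,0.05,0,-1,0,0,0,0,-1,0,0,0,0,0.2,0,0,0,0,0.25,0,0,0,0,0.35,0,0,0,0,0.45,0,0,0,0,0.45,0,0,0,0,0.45,0,0,0,0,0.45,0,0,0,0]'

```text
time: 13.45
position: [0.408, 0.0069, 0.0062]
tool_rot: [0.659, 0.752, 0.0, 0.0]
ft_force: [1.1, -0.8, -0.8]
grip_width: 0.063
grip_force: 0.4
```

Run:
```python
from g import *
import cv2
from h import proj,plane
to()
for n in('side','top'):
    s=robot.camera(n)['image'][...,::-1];cv2.imwrite(f'pics/{n}6.png',s)
    if n=='side':
        hsv=cv2.cvtColor(s[180:320,180:330],cv2.COLOR_BGR2HSV);m=((hsv[...,1]<60)&(hsv[...,2]>95)).astype('uint8')
        k,l,st,ce=cv2.connectedComponentsWithStats(m)
        for i in range(1,k):
            if st[i,4]>60: print(st[i]+[180,180,0,0,0])
g=np.array([.408,.0068,0]);d=np.array([-.131,.991,0])
for e in(-.038,.102):
    P=[g+e*d+np.array([.991,.131,0])*.025*np.cos(t)+np.array([0,0,.025+.025*np.sin(t)]) for t in np.linspace(0,6.28,13)]
    Q=np.array([proj('side',p) for p in P]);print('end',e,Q.min(0),Q.max(0))
```

```text
t 13.45 pos [0.408  0.0069 0.0062] F [ 1.0835 -0.7991 -0.8021] w 0.063 gf 0.3502160232164897 q6 -0.38952108635100574 yang 0.13096759691011708 tilt [ 0.0005 -0.0001 -1.    ]
[ 239  180   49   41 1271]
[293 193   8  24 174]
[ 291  246   39   67 1271]
[259 254  34  43 924]
end -0.038 [268.79   278.0118] [289.6555 297.768 ]
end 0.102 [241.2566 246.728 ] [261.0272 265.2982]
```

Call:
play_rows --steps '[0.5,0,0,0,0,0.5,0.2,0,0,0,0.5,0.3,0,0,0,0.5,0.3,0,0,0,0.5,0.27,0,0,0,-1,0,0,0,0,-1,0,0,0,0,-1,0,0,0,0,-1,0,0,0,0,-1,0,0,0,0]' --grip_force 40

```text
time: 14.55
position: [0.4045, 0.0385, 0.0064]
tool_rot: [0.66, 0.752, 0.001, 0.001]
ft_force: [4.5, 2.1, 4.2]
grip_width: 0.0497
grip_force: 39.9
```

Call:
play_rows --steps '[-1,0,0,0,0,-1,0,0,0,0,-1,0,0,-0.2,0,-1,0,0,-0.3,0,-1,0,0,-0.5,0,-1,0,0,-0.7,0,-1,0,0,-0.8,0,-1,0,0,-0.8,0,-1,0,0,-0.8,0,-1,0,0,-0.8,0]'

```text
time: 15.55
position: [0.4001, 0.0392, 0.1538]
tool_rot: [0.659, 0.752, -0.002, -0.003]
ft_force: [0.1, 0.1, -6.5]
grip_width: 0.0499
grip_force: 40.0
```

Run:
```python
from g import *
import cv2
to((.5615,-.136,.155))
for n in('side','top'):
    s=robot.camera(n)['image'][...,::-1];cv2.imwrite(f'pics/{n}7.png',s)
a=cv2.imread('pics/side7.png')[100:300,170:330];b=cv2.imread('pics/top7.png')[180:380,200:360]
r=lambda i:cv2.resize(i,(400,500));cv2.imwrite('pics/i.png',np.hstack([r(a),r(b)]))
```

```text
t 15.55 pos [0.4001 0.0392 0.1538] F [ 0.1261  0.0637 -6.5092] w 0.0499 gf 39.95144234824693 q6 -0.3124693689234357 yang 0.13087511917935193 tilt [-0.006   0.0008 -1.    ]
to (0.5615, -0.136, 0.155) total units [-6.4914  4.5704 -0.0782]
```

Call:
play_rows --steps '[-1,-0.4,0.46,0,0,-1,-0.68,0.46,0,0,-1,-0.68,0.46,0,0,-1,-0.68,0.46,0,0,-1,-0.68,0.46,0,0,-1,-0.68,0.46,0,0,-1,-0.68,0.46,0,0,-1,-0.68,0.46,0,0,-1,-0.68,0.46,0,0,-1,-0.65,0.43,0,0]'

```text
time: 16.65
position: [0.5627, -0.1362, 0.1503]
tool_rot: [0.659, 0.752, -0.001, -0.003]
ft_force: [0.8, 0.2, -5.7]
grip_width: 0.0496
grip_force: 40.0
```

Run:
```python
from g import *
import cv2
from h import proj
to((.5615,-.136,.056))
for n in('side','top'):
    s=robot.camera(n)['image'][...,::-1];cv2.imwrite(f'pics/{n}8.png',s)
a=cv2.imread('pics/side8.png')[130:380,270:470];b=cv2.imread('pics/top8.png')[140:270,270:430]
cv2.imwrite('pics/j.png',np.hstack([cv2.resize(a,(400,500)),cv2.resize(b,(400,325))if 0 else cv2.copyMakeBorder(cv2.resize(b,(400,325)),0,175,0,0,0)]))
```

```text
t 16.65 pos [ 0.5627 -0.1362  0.1503] F [ 0.7613  0.2337 -5.6588] w 0.0496 gf 39.950995898507244 q6 -0.5607303349521484 yang 0.1306000703148953 tilt [-0.0067  0.0028 -1.    ]
to (0.5615, -0.136, 0.056) total units [-0.     -0.018   3.1423]
```

View pics/j.png

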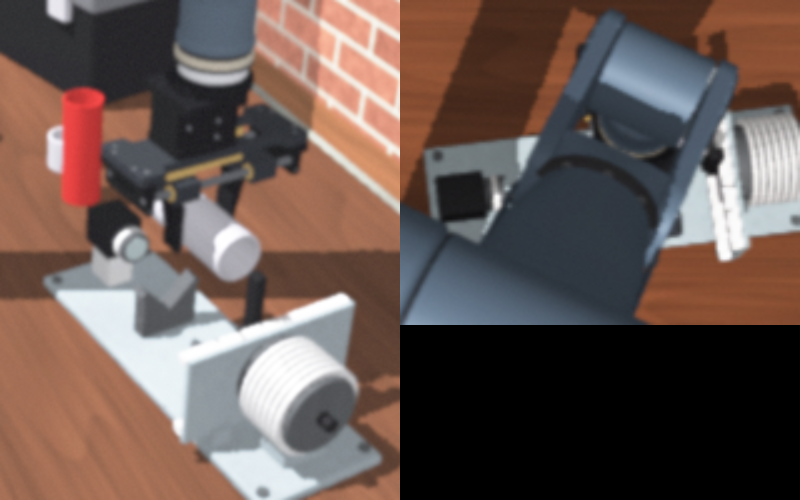

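The tube is level over the stand: its near end is at j (235,255), and it is lined up with the line of sight behind the tab at (255,300). That was the last picture I may view. I'll lower it, watching the force.

Call:
play_rows --steps '[-1,0,0,0.3,0,-1,0,0,0.4,0,-1,0,0,0.4,0,-1,0,0,0.4,0,-1,0,0,0.4,0,-1,0,0,0.4,0,-1,0,0,0.3,0,-1,0,0,0.2,0,-1,0,0,0.1,0,-1,0,0,0,0]'

```text
time: 17.75
position: [0.5648, -0.1363, 0.066]
tool_rot: [0.659, 0.752, -0.0, -0.0]
ft_force: [-0.1, 1.3, -6.7]
grip_width: 0.0495
grip_force: 40.0
```

```bash
python3 g.py "(.5615,-.136,.056)"
```

```text
t 17.75 pos [ 0.5648 -0.1363  0.066 ] F [-0.1079  1.3246 -6.653 ] w 0.0495 gf 39.95123529472039 q6 -0.5599847976103259 yang 0.13095660319711944 tilt [-0.0003  0.0002 -1.    ]
to (0.5615, -0.136, 0.056) total units [ 0.0252 -0.1092  0.3325]
```

Call:
play_rows --steps '[-1,0,-0.05,0.05,0,-1,0,-0.04,0.05,0,-1,0,0,0.05,0,-1,0,0,0.04,0,-1,0,0,0.04,0,-1,0,0,0.03,0,-1,0,0,0.03,0,-1,0,0,0,0,-1,0,0,0,0,-1,0,0,0,0]'

```text
time: 18.75
position: [0.5636, -0.137, 0.0583]
tool_rot: [0.659, 0.752, 0.001, 0.002]
ft_force: [3.7, 1.2, 0.1]
grip_width: 0.0495
grip_force: 39.9
```

```bash
python3 g.py "(.5615,-.136,.056)"
```

```text
t 18.75 pos [ 0.5636 -0.137   0.0583] F [3.7293 1.2132 0.1471] w 0.0495 gf 39.93385893834784 q6 -0.5625249181496618 yang 0.13096071244680188 tilt [ 0.0031 -0.0011 -1.    ]
to (0.5615, -0.136, 0.056) total units [ 0.044  -0.0656  0.0767]
```

Call:
play_rows --steps '[-1,0,0.04,0,0,-1,0,0.03,0.02,0,-1,0,0,0.02,0,-1,0,0,0.02,0,-1,0,0,0.01,0,-1,0,0,0,0,-1,0,0,0,0,-1,0,0,0,0,-1,0,0,0,0,-1,0,0,0,0]' --grip_force 8

```text
time: 19.75
position: [0.5646, -0.1371, 0.0569]
tool_rot: [0.659, 0.752, -0.0, 0.001]
ft_force: [-0.4, -0.9, 9.4]
grip_width: 0.0508
grip_force: 8.0
```

```bash
python3 g.py "(.5615,-.136,.056)"
```

```text
t 19.75 pos [ 0.5646 -0.1371  0.0569] F [-0.4111 -0.9445  9.4208] w 0.0508 gf 7.997830286622047 q6 -0.560927539214355 yang 0.13187958793820156 tilt [ 0.001  -0.0014 -1.    ]
to (0.5615, -0.136, 0.056) total units [ 0.0498 -0.099   0.0288]
```

The tube is seated: there is no side force and its axis is at 76 mm. I'll release.

Call:
play_rows --steps '[-1,0,0,-0.03,0,0.2,0,0,0,0,0.25,0,0,0,0,0.35,0,0,0,0,0.5,0,0,0,0,0.7,0,0,0,0,0.8,0,0,0,0,0.8,0,0,0,0,0.8,0,0,0,0,0.8,0,0,0,0]'

```text
time: 20.75
position: [0.5643, -0.1364, 0.0564]
tool_rot: [0.659, 0.752, -0.0, -0.0]
ft_force: [0.3, -0.6, -0.4]
grip_width: 0.0779
grip_force: 0.0
```

Call:
play_rows --steps '[0.8,0,0,-0.2,0,0.8,0,0,-0.4,0,0.8,0,0,-0.6,0,0.8,0,0,-0.7,0,0.8,0,0,-0.7,0,0.8,0,0,-0.7,0,0.8,0,0,-0.7,0,0.8,0,0,-0.6,0,0.8,0,0,-0.2,0,0.8,0,0,0,0]'

```text
time: 21.75
position: [0.5649, -0.1366, 0.202]
tool_rot: [0.659, 0.752, 0.0, 0.001]
ft_force: [0.3, -0.4, 0.0]
grip_width: 0.0785
grip_force: 0.0
```

Run:
```python
from g import *
import cv2
from h import proj,plane,C
to()
im={n:robot.camera(n)['image'][...,::-1] for n in('side','top')}
for n in im:cv2.imwrite(f'pics/{n}9.png',im[n])
y=np.array([-.131,.991,0]);x=np.array([.991,.131,0]);o=np.array([.5645,-.137,0])
for n in('side','top'):
    k=cv2.cvtColor(im[n],cv2.COLOR_BGR2HSV)
    m=(k[...,2]<45).astype('uint8')
    u,v=proj(n,o-.005*x-.096*y+[0,0,.15]).astype(int);print(n,'tab exp',u,v,'top',proj(n,o-.005*x-.096*y+[0,0,.17]))
    sub=m[v-25:v+25,u-25:u+25];N,l,st,ce=cv2.connectedComponentsWithStats(sub)
    for i in range(1,N):
        if st[i,4]>15:print(st[i]+[u-25,v-25,0,0,0],ce[i]+[u-25,v-25])
    for e in(-.07,.07):
        P=[o+e*y+x*.025*np.cos(t)+np.array([0,0,.075+.025*np.sin(t)]) for t in np.linspace(0,6.28,25)]
        Q=np.array([proj(n,p) for p in P]);print('tube end',e,Q.min(0),Q.max(0))
```

```text
t 21.75 pos [ 0.5649 -0.1366  0.202 ] F [ 0.337  -0.4077  0.0289] w 0.0785 gf 0.0 q6 -0.5605366164545466 yang 0.13104318865975378 tilt [ 0.0029 -0.0013 -1.    ]
side tab exp 397 275 top [398.0504 266.7585]
[397 270   5  20  38] [399.2105 279.4474]
tube end -0.07 [376.9618 288.7083] [397.7484 310.4097]
tube end 0.07 [338.3113 253.7666] [358.1048 274.279 ]
top tab exp 394 202 top [395.9358 200.837 ]
[369 195  14  16 131] [374.8473 202.2137]
[391 200   8   9  47] [394.4255 204.1489]
tube end -0.07 [378.6682 198.1188] [382.2216 216.9889]
tube end 0.07 [326.3796 204.5007] [328.8811 223.401 ]
```

Run:
```python
from g import *
import cv2
to((.570,-.2328,.202),(.5721,-.2328,.202))
a=cv2.imread('pics/side0.png').astype(int);b=cv2.imread('pics/side9.png').astype(int)
m=(abs(a-b).max(2)>25).astype('uint8')[235:330,320:410]
for r in m[::3]:print(''.join('.#'[v] for v in r))
```

```text
t 21.85 pos [ 0.5638 -0.1362  0.2   ] F [0.0704 0.7779 1.1893] w 0.0786 gf 0.0 q6 -0.5605259666516005 yang 0.1310095781406423 tilt [-0.0009  0.0004 -1.    ]
to (0.57, -0.2328, 0.202) total units [-3.2205 -0.2155 -0.0678]
to (0.5721, -0.2328, 0.202) total units [-3.2296 -0.1461 -0.0678]
.............#..########.........###......................................................
........#...........#####.................................................................
....................######................................................................
.........###########.####.................................................................
..........................................................................................
..........................................................................................
.........................############.....................................................
#.....................####################################################################
####...............##################################################################
[... 1398 characters left out ...]
...............................................................
..........................................................................................
..........................................................................................
..........................................................................................
..........................................................................................
..........................................................................................
..........................................................................................
..........................................................................................
```

Call:
play_rows --steps '[0.8,-0.4,-0.03,0,0,0.8,-0.5,-0.03,0,0,0.8,-0.5,-0.03,0,0,0.8,-0.5,-0.03,0,0,0.8,-0.5,-0.03,0,0,0.8,-0.5,-0.03,0,0,0.8,-0.32,0,0,0,0.8,0,0,0,0,0.8,0,0,0,0,0.8,0,0,0,0]'

```text
time: 22.85
position: [0.5714, -0.2321, 0.2003]
tool_rot: [0.659, 0.752, 0.0, -0.0]
ft_force: [0.8, -0.8, 0.5]
grip_width: 0.0783
grip_force: 0.0
```

```bash
python3 g.py "(.570,-.2328,.129)"
```

```text
t 22.85 pos [ 0.5714 -0.2321  0.2003] F [ 0.8353 -0.8037  0.4974] w 0.0783 gf 0.0 q6 -0.6986712055364386 yang 0.13155886087385082 tilt [-0.0005  0.0006 -1.    ]
to (0.57, -0.2328, 0.129) total units [-0.0184 -0.0474  2.3764]
```

Call:
play_rows --steps '[0.8,0,0,0.3,0,0.8,0,0,0.4,0,0.8,0,0,0.4,0,0.8,0,0,0.4,0,0.8,0,0,0.4,0,0.8,0,0,0.3,0,0.8,0,0,0.1,0,0.8,0,0,0,0,0.5,0,0,0,0,0.2,0,0,0,0]' --grip_force 20

```text
time: 23.85
position: [0.572, -0.2332, 0.132]
tool_rot: [0.659, 0.752, 0.0, 0.001]
ft_force: [1.0, -1.1, -0.5]
grip_width: 0.069
grip_force: 0.0
```

Call:
play_rows --steps '[0,0,0,0,0,-0.2,0,0,0,0,-0.4,0,0,0,0,-0.5,0,0,0,0,-0.6,0,0,0,0,-0.7,0,0,0,0,-0.8,0,0,0,0,-1,0,0,0,0,-1,0,0,0,0,-1,0,0,0,0]'

```text
time: 24.85
position: [0.5722, -0.2328, 0.1314]
tool_rot: [0.659, 0.752, 0.0, 0.001]
ft_force: [2.1, 1.3, -2.7]
grip_width: 0.0119
grip_force: 20.0
```

```bash
python3 g.py "(.570,-.2328,.129)"
```

```text
t 24.85 pos [ 0.5722 -0.2328  0.1314] F [ 2.1255  1.3252 -2.6786] w 0.0119 gf 20.002657268196344 q6 -0.6987723345840209 yang 0.130953503299236 tilt [ 0.0013 -0.0001 -1.    ]
to (0.57, -0.2328, 0.129) total units [ 0.0102 -0.0726  0.0785]
```

Call:
play_rows --steps '[-1,0,0,0,0,-1,0,-0.1,0,0,-1,0,-0.12,0,0,-1,0,-0.12,0,0,-1,0,-0.12,0,0,-1,0,-0.12,0,0,-1,0,-0.12,0,0,-1,0,-0.12,0,0,-1,0,0,0,0,-1,0,0,0,0]' --grip_force 35

```text
time: 25.85
position: [0.5482, -0.236, 0.1314]
tool_rot: [0.66, 0.752, 0.001, 0.001]
ft_force: [7.6, 1.2, -4.1]
grip_width: 0.0119
grip_force: 35.0
```

Run:
```python
from g import *
import cv2
from h import proj
to()
p=robot.get_obs()['position'];x=np.array([.991,.131,0]);print('travel',(np.array([.5722,-.2328,.1314])-p)@x)
for n in('side','top'):cv2.imwrite(f'pics/{n}10.png',robot.camera(n)['image'][...,::-1])
```

```text
t 25.85 pos [ 0.5482 -0.236   0.1314] F [ 7.6068  1.2262 -4.0767] w 0.0119 gf 35.012282092357054 q6 -0.7259400111124237 yang 0.13034114613935524 tilt [ 0.0029  0.     -1.    ]
travel 0.024207890365995736
```

Call:
play_rows --steps '[-1,0,-0.03,0,0,-1,0,0,0,0,-1,0,0,0,0,-1,0,0,0,0,-1,0,0,0,0,-1,0,0,0,0,-1,0,0,0,0,-1,0,0,0,0,-1,0,0,0,0,-1,0,0,0,0]'

```text
time: 26.95
position: [0.5476, -0.2361, 0.1314]
tool_rot: [0.66, 0.752, 0.001, 0.001]
ft_force: [8.6, 2.2, -4.5]
grip_width: 0.0117
grip_force: 35.0
```

Run:
```python
from g import *
import cv2
from h import proj
to()
s=robot.camera('side')['image'][...,::-1]
hs=cv2.cvtColor(s,cv2.COLOR_BGR2HSV)
a=cv2.imread('pics/side0.png').astype(int);m=(abs(a-s).max(2)>25)&(hs[...,1]<70)&(hs[...,2]>90)
m=m[240:320,325:410]
for r in m[::3]:print(''.join('.#'[int(v)] for v in r))
```

```text
t 26.95 pos [ 0.5476 -0.2361  0.1314] F [ 8.5844  2.1578 -4.4679] w 0.0117 gf 35.0147733616177 q6 -0.7269325138320427 yang 0.13037129695175037 tilt [ 0.0032 -0.0001 -1.    ]
...........###########################...............................................
.............############################.........................................#..
....######.....##############################........................................
..#######...........############################.....................................
.#######...##...........##################............#..............................
..####.....##.............#################...............................######.....
...........##.................#####....................##................###.#.......
..............#.#........................#...........#.....#.........................
............#######...................#####..###########.............................
............##########..................#########.........#..........................
..............###########.#...........#.###########...............
[... 695 characters left out ...]
############
....................................########..........############################...
........................................########...#######################......#####
.................................................#################..........#########
..................................................########..............##..#########
......................................................................#..###########.
.....................................................................###############.
....................................................................################.
...................................................................###############...
```

```bash
python3 -c "
from rig import robot
print(robot.hand_in())"
```

```text
the job is handed in; nothing more can be done
None
```

I handed the job in at about 27 s with the tube released in the V-rests and the gripper holding the shutter at about 25 mm; the hand-in returned no verdict, and my last check of the tube was a coarse image comparison.

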